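# Stretch a spring to the marked force and clamp it

## Task

On the spring-stretching track, slacken the carriage's clamp knob and draw the carriage out until the newton meter's pointer stands inside the width of the red set-mark, then tighten the knob so that the carriage is clamped there, and let go. Do not shift the red mark, and leave the stand, petri dish, bottle and brass masses undisturbed.

Things in the scene. Friction and masses are not known exactly. Their poses are not given: they have to be found in the camera images.
- track: Aluminium track 500 mm long, 56 wide, top 30 mm above the bench, fixed; its place and angle (up to 37 deg) vary. Origin on the bench under the centre line; x is the direction of pull (roughly to the robot's left), z up. Runs from x -0.365 to +0.135. Blue newton meter (165 x 70 mm, white face up, 61 mm high) at x -0.355 to -0.19, then a coil spring, then the dark carriage.
- carriage (a joint): How far the carriage is drawn out along the track's +x, m, 0 to 0.12; starts at 0 to 0.02. Deck 120 x 76 mm, top 43 mm above the bench. Loose, it has a steady drag of about 12 N and stays where it is left, though the spring pulls it back with up to 5 N: drawing it out takes 12 to 17 N, pushing it back 7 to 12 N. Clamped, it does not slide.
- pull_face (a point): Centre of the inner face (towards knob and meter) of the aluminium pull plate standing at the outer end of the carriage: 72 mm wide across the track, 8 thick, upright from 41 to 93 mm above the bench; this point is 67 mm high. Axes as the track's. A gap of at least 38 mm lies between it and the knob's wing: hook closed fingers down there and push the plate along +x.
- knob_grip (a point): Black wing knob of the carriage's clamp screw: point on its upright axis at grip height, 71 mm above the bench, 65 mm from the pull face towards the meter. Wing 54 mm long, 14 thick, from 56 to 82 mm above the bench; x axis along the wing to the end with a white line. On the meter side, from 28 mm off the axis, the spring and its anchor reach 57 mm above the bench.
- clamp_knob (a joint): Turn of the clamp knob, rad: 0 is fully loose (wing along the track, white line towards the pull plate); clockwise from above is positive and tightens. Free below 0.8; the screw bites from 1.0 and is tight from 1.25; stop at 1.6. Starts tight, at 1.3 to 1.5. Turning takes up to 0.3 N m; it stays where it is left.
- pointer (a point): Tip of the meter's black pointer, a bar 2.5 mm wide lying across the track over the white face, 63 mm above the bench. It moves along the track's +x by 2 mm for every 3 mm that the carriage is drawn out (16 mm per newton, full scale 80 mm).
- mark (a point): Middle of the inner end of the red set-mark, a red plastic clip 8.5 mm wide along the track and 24 long on the edge of the meter's face, top 67 mm above the bench. Axes as the track's. At the right force the pointer's tip lies at this point. Set 34 to 72 mm from the scale's zero, always farther along +x than the pointer's start (by 20 mm or more).
- lab_stand: Fixed lab stand beside the track, on the side away from the robot: grey base plate 125 x 160 x 10 mm, steel rod 12 mm thick up to 450 mm above the bench, dark clamp boss at 330 mm. Origin under the centre of the base plate; the rod stands 62 mm from it along its own +y.
- petri_dish: Closed glass petri dish, 92 mm across, 18 mm high, loose; origin under its centre. It, the bottle and the masses stand in any of three places: 110 to 135 mm to either side of its centre line, or beyond its outer end.
- bottle: Amber glass bottle with black cap, 58 mm across, 130 mm high, loose; origin under its centre.
- masses: Stack of brass slotted masses on a hanger, 50 mm across, 106 mm high (60 mm stack, then thin stem and button), loose; origin under its centre.

How it is judged:
On the way, in this order (a step that is already met when the one before it is completed fails the run):
1. the clamp knob is turned loose (below 0.8 rad) (value of joint clamp_knob below 0.8 rad), for 0.1 s.
2. the carriage has been drawn out until the pointer is within 3 mm of the middle of the red mark (x of pointer in the frame of mark between -0.003 and 0.003 m), for 0.2 s.
At the end, for the whole second after the job is handed in: The pointer's tip is within 3 mm (along the track) of the middle of the red mark, which is where it was set, and the clamp knob is tight (1.2 rad or more) (all of step 2 and value of joint clamp_knob above 1.2 rad); the robot touches nothing.
It fails at once if the red set-mark is shifted by more than 3 mm (distance of mark from where it was at the start of the episode above 0.003 m).
It fails at once if the robot knocks the lab stand (more than 5 N) (contact force between any of the arm, the fingers and lab_stand above 5 N).
It fails at once if the petri dish is moved more than 15 mm or tipped (distance of petri_dish from where it was at the start of the episode above 0.015 m or angle between petri_dish's own z axis and vertical above 0.3 rad).
It fails at once if the bottle is moved more than 15 mm or tipped (distance of bottle from where it was at the start of the episode above 0.015 m or angle between bottle's own z axis and vertical above 0.3 rad).
It fails at once if the stack of masses is moved more than 15 mm or tipped (distance of masses from where it was at the start of the episode above 0.015 m or angle between masses's own z axis and vertical above 0.3 rad).
It also fails if it takes over 61 s, if anything falls off the work surface, if the arm or the gripper's body presses on something with over 40 N, if the wrist force passes 120 N, or if a joint passes its speed limit or range.

## Robot

A 7-joint arm with a two-finger parallel gripper is mounted at the origin on the work surface. World frame = base frame: x ahead of the robot, y to its left, z up, the work surface at z = 0. Lengths are in m, angles in rad, forces in N, time in s.
With the tool pointing down it reaches from about 0.4 to 0.875 m from the base axis. Payload 19.3 kg.
Tool frame: the origin (TCP) lies midway between the tips of the shut fingers; the grasp point (between the pads) lies bot.tcp_to_grasp behind it (bot.tcp_to_grasp is the distance from the TCP to the grasp point, in m); z points along the fingers, y is the line along which they close (so a half turn about z gives the same grasp; the last joint's range is limited). The gripper opens to 85 mm and grips with 20 to 120 N. Pads are 22 mm wide; open, the fingers measure 114 mm over their backs; the gripper's body (76 mm by 85 mm) begins 54 mm behind the grasp point. The pads swing forward as they close: fully open they stand 13 mm farther back than shut.
Start: joints at [-1.273, 0.521, -0.036, 1.599, 0.021, 1.021, -0.113], TCP at [0.225, 0.583, 0.231] pointing down, gripper open.
Joint ranges: [-2.91, 2.91], [-0.3, 2.13], [-1.5, 1.42], [0.17, 2.43], [-1.26, 4.41], [0.16, 1.93], [-2.52, 2.52]. Speed limits (rad/s): [1.89, 1.89, 2.39, 2.39, 3.01, 3.01, 3.01].

## Interface

Orientations are given as [roll, pitch, yaw] about the fixed x, y, z axes, in that order (R = Rz(yaw) Ry(pitch) Rx(roll)).
In Python, from workcell import observe, imaging, bot gives the robot as it stands.
- The arm moves only by the tool send_rows, never from a script. Its argument "plan" is text: rows parted by semicolons, each of 7 numbers parted by spaces: the shift along the tool's x, y, z in m, then the turn, a rotation vector about the tool's x, y, z in degrees, then the finger opening in m, from 0 to 0.0854. In form: dx dy dz rx ry rz claw; .... A call has 1 to 10 rows; each row is the pose to reach, as a shift and turn from the pose commanded when the call began, along the tool's axes at that moment; what a row does not reach only later rows make up. A row lasts 1/12 s, in which the tool goes at most 41.7 mm and 7.16 degrees, less where a joint would pass 70% of its speed; a pose out of reach is approached as far as the arm can. A call with a gripper value outside its range is refused whole. The fingers move at their own pace and stop on an object; "grip_force" is the grip in N (left out, the last holds). Time passes only in rows, so rows that repeat a pose let the fingers close. It gives the time, the measured TCP pose, the force, the opening and the grip force at its end, in the units of the state.
- observe(): the state, without advancing time (a new reading comes with each control period).
- imaging.grab_frame(name): name is "side" or "top"; returns a dict with "color" (420x560x3 uint8, red, green, blue), "fx", "fy", "cx", "cy" (pixels), "dist_coeffs" ([k1, k2, p1, p2, k3] as OpenCV has them; the pictures are not rectified), "eye" and "orientation" of the camera in the world. Camera axes: x right, y down, z forward; pixel columns grow to the right and rows downward; lengths in m; the calibration is good to about 2 mm. A picture is of the moment at which its call begins. There is no depth.
- bot.job_done(): hands the job in; it is judged then, once.
The state is a dict: "clock": time; "qpos": joint angles; "qd": joint speeds; "joint_efforts": joint torques, N m; "position": TCP position; "tool_rot": TCP orientation; "force": force on the tool from outside, world axes, zero at the start; "moment": the same for the moment, N m; "grip_width": finger opening in m; "finger_force": force on a finger pad.
Only numpy, scipy, OpenCV 4.12 (cv2) and the standard library are available. Lean on these libraries where they do the work, as an engineer would, in place of code of your own. Each camera call takes 0.05 s, during which the arm holds its last target. There are 200 camera calls.

## Working session

There is one attempt and no reset: what is moved stays moved. The work goes in short steps, Python scripts to look and compute and a tool call to move; the robot and the scene stay as the last step left them, time stands still between calls to the robot, and variables do not carry over. Pictures are saved under pics/ and viewed, at most 10 in all, crops included, and the job is handed in when it is done.

Besides the shell and the picture viewer there is one more tool, called after ">>>" as name(argument=value, ...) on one line, values as JSON. send_rows: Moves the arm, as the interface text tells. Its arguments: {"type":"object","properties":{"plan":{"type":"string"},"grip_force":{"type":"number"}},"required":["plan"]}

```bash
mkdir -p pics; ls; cat > h.py <<'E'
import numpy as np, cv2
from workcell import observe, imaging, bot
from scipy.spatial.transform import Rotation as Ro
def grab(n,save=None):
    f=imaging.grab_frame(n)
    if save: cv2.imwrite(save,f["color"][:,:,::-1])
    return f
def cam(f):
    K=np.array([[f["fx"],0,f["cx"]],[0,f["fy"],f["cy"]],[0,0,1.]])
    o=np.array(f["orientation"],float)
    R=o if o.shape==(3,3) else (Ro.from_euler("xyz",o).as_matrix() if o.size==3 else None)
    return K,R,np.array(f["eye"]),np.array(f["dist_coeffs"],float)
def plane(f,px,z):
    K,R,e,d=cam(f)
    u=cv2.undistortPoints(np.array(px,float).reshape(-1,1,2),K,d).reshape(-1,2)
    r=np.c_[u,np.ones(len(u))]@R.T
    return e+r*((z-e[2])/r[:,2])[:,None]
def proj(f,P):
    K,R,e,d=cam(f)
    return cv2.projectPoints((np.array(P,float).reshape(-1,3)-e)@R,np.zeros(3),np.zeros(3),K,d)[0].reshape(-1,2)
E
python3 - <<'E'
from h import *
for n in("top","side"):
    f=grab(n,f"pics/{n}0.png"); print(n,f["fx"],f["eye"],f["orientation"],f["dist_coeffs"])
print(observe(),bot.tcp_to_grasp)
E
```

```text
pics
top 530.1062331369344 [0.34955954 0.04327565 1.23603483] [-2.94822292  0.00305104 -1.57210845] [-0.10936232  0.          0.          0.          0.        ]
side 482.19601616124424 [0.43588265 0.8115787  0.83263713] [-2.35205876  0.01082142 -2.96355846] [0.03412565 0.         0.         0.         0.        ]
{'clock': 0.1, 'qpos': array([-1.27320227,  0.52193598, -0.03631692,  1.59992976,  0.02123101,
        1.0211296 , -0.11281548]), 'qd': array([ 0.00032585, -0.0028167 ,  0.00059793, -0.00376558, -0.00146021,
        0.00044031,  0.00048759]), 'joint_efforts': array([ 4.97415575e-03, -9.28474045e+01,  1.98446475e+00, -3.70532763e+01,
        1.80490559e-02,  5.23212191e-03, -1.49225178e-05]), 'position': array([0.22466158, 0.58290467, 0.23080251]), 'tool_rot': array([-3.14058084e+00,  1.03405517e-04,  2.77377891e+00]), 'force': array([-0.1076494 , -0.45049729,  0.09279988]), 'moment': array([ 0.01797425, -0.01899156, -0.00386343]), 'finger_force': 0.0, 'grip_width': 0.08528320093190145} 0.0187
```

View pics/top0.png

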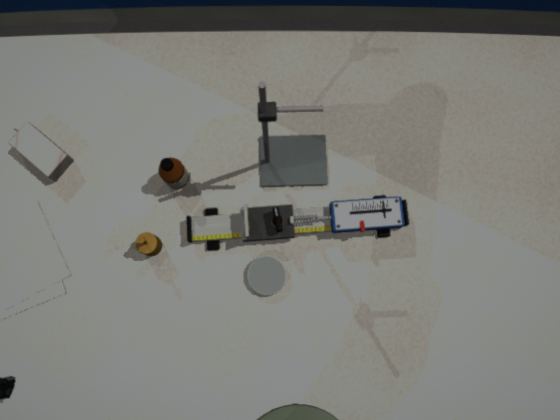

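View pics/side0.png

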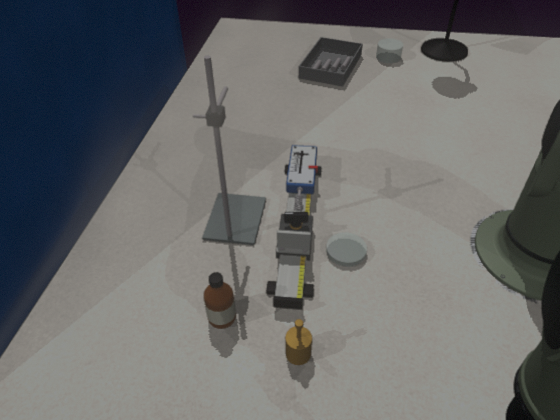

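The top view shows the meter at (367,214), the red mark at (362,226), the pointer bar at about (384,209), the knob at (277,219), the pull plate at (247,222), the dish at (266,276), the bottle at (173,170) and the masses at (148,244). The stand's rod rises near (267,160). I'll enlarge the track and measure it.

```bash
python3 - <<'E'
from h import *
f=grab("top"); c=f["color"][:,:,::-1]
cv2.imwrite("pics/crop1.png",cv2.resize(c[185:255,225:415],None,fx=4.2,fy=4.2,interpolation=cv2.INTER_CUBIC))
hsv=cv2.cvtColor(f["color"],cv2.COLOR_RGB2HSV)
b=cv2.inRange(hsv,(100,110,60),(125,255,255)); b[:150]=0; b[260:]=0
n,l,s,ce=cv2.connectedComponentsWithStats(b); i=1+s[1:,4].argmax()
pts=np.argwhere(l==i)[:,::-1]
P=plane(f,pts,.061); r=cv2.minAreaRect(P[:,:2].astype(np.float32)); print("meter",r,s[i])
red=cv2.inRange(hsv,(0,150,100),(6,255,255))|cv2.inRange(hsv,(172,150,100),(180,255,255)); red[:200]=0;red[245:]=0;red[:,:320]=0
q=np.argwhere(red)[:,::-1]; print("red",len(q),cv2.minAreaRect(plane(f,q,.067)[:,:2].astype(np.float32)))
E
```

```text
meter ((0.5482702851295471, -0.08158180117607117), (0.07282915711402893, 0.02804030478000641), 26.800132751464844) [330 202  18  29  89]
red 32 ((0.5312101244926453, -0.14477336406707764), (0.006734402384608984, 0.02042500488460064), 88.26300811767578)
```

View pics/crop1.png

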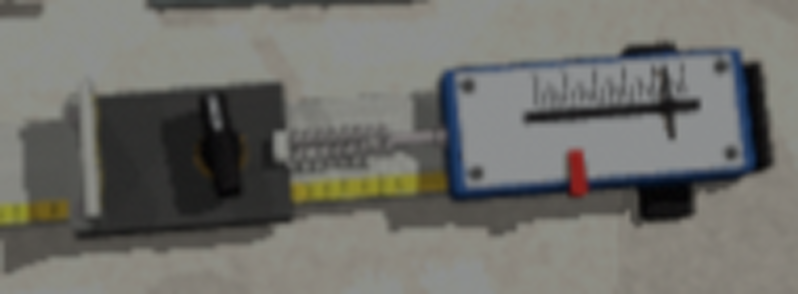

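The crop shows the meter face corners at about (445,72), (740,48), (755,172) and (452,197). The pointer bar runs (664,66) to (673,138), and the red clip is at (577,173). The wing runs from its white-line end at (211,96) to (229,195), and the pull plate's top is at x≈90. Next I'll turn these into world points.

```bash
python3 - <<'E'
from h import *
f=grab("top"); 
C=lambda *a: [((x+.5)/4.2-.5+225,(y+.5)/4.2-.5+185) for x,y in a]
m=plane(f,C((445,72),(740,48),(755,172),(452,197)),.061)[:,:2]
print(m.round(4)); 
for a,b in((1,0),(2,3),(1,2),(0,3)): d=m[b]-m[a]; print("edge",np.hypot(*d),np.degrees(np.arctan2(d[1],d[0])))
w=plane(f,C((211,96),(229,195)),.082)[:,:2]; d=w[0]-w[1]; print("wing",w.mean(0),np.hypot(*d),np.degrees(np.arctan2(d[1],d[0])))
p=plane(f,C((90,82),(91,215)),.093)[:,:2]; print("plate",p,np.hypot(*(p[0]-p[1])))
t=plane(f,C((664,66),(673,138)),.063)[:,:2]; r=plane(f,C((575,150),(579,194)),.067)[:,:2]; print("pointer",t,"red",r)
ax=m.mean(0)
g=grab("side",None)["color"][:,:,::-1]
cv2.imwrite("pics/crop2.png",cv2.resize(g[140:310,250:340],None,fx=3.5,fy=3.5,interpolation=cv2.INTER_CUBIC))
gs=grab("side")
print("proj side wing",proj(gs,np.c_[w,[.082]*2]),proj(gs,np.c_[p,[.093]*2]))
h=cv2.cvtColor(gs["color"],cv2.COLOR_RGB2HSV)
E
```

```text
[[ 0.5867 -0.0749]
 [ 0.5997 -0.2358]
 [ 0.5317 -0.2408]
 [ 0.5187 -0.0773]]
edge 0.1613871487186059 94.62329226544182
edge 0.16403838165616227 94.52668975120596
edge 0.06824004212136149 -175.77793136499488
edge 0.06803378099295085 -178.0126577705565
wing [0.54342792 0.04634946] 0.05358528658033787 10.089708074523772
plate [[0.57528717 0.11432123]
 [0.5051016  0.11313461]] 0.07019560431805263
pointer [[ 0.58943032 -0.19336547]
 [ 0.5499948  -0.19667781]] red [[ 0.54296755 -0.14294542]
 [ 0.5192681  -0.14435439]]
proj side wing [[284.96051767 212.30354873]
 [308.97067721 212.14904346]] [[277.34634247 228.74514945]
 [310.17298521 232.35147375]]
```

View pics/crop2.png

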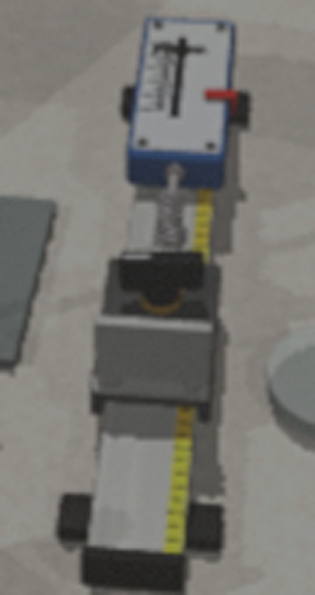

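The measurements agree: the track runs at 94.5°, the knob sits at about (0.543, 0.046) with turn ≈1.47 rad, and the side view matches to about 1 px. The pointer has to move 54 mm, so the carriage has to move about 81 mm. Now I'll move over the knob at height.

>>> send_rows(plan="-0.04 -0.03 0 0 0 6 0.045;-0.08 -0.06 0 0 0 12 0.045;-0.12 -0.09 0 0 0 18 0.045;-0.16 -0.12 0 0 0 24 0.045;-0.2 -0.15 0 0 0 30 0.045;-0.23 -0.18 0 0 0 36 0.045;-0.25 -0.2 0 0 0 42 0.045;-0.28 -0.22 0 0 0 48 0.045;-0.3 -0.236 0 0 0 54 0.045;-0.3 -0.236 0 0 0 60 0.045", grip_force=60)

```text
clock: 1.13
position: [0.4228, 0.249, 0.2318]
tool_rot: [3.14, 0.001, 1.715]
force: [-0.2, -0.7, 0.0]
grip_width: 0.0448
finger_force: 0.0
```

```bash
cat > go.py <<'E'
import sys
from h import *
def go(x,y,z,yaw):
    s=observe(); R=Ro.from_euler("xyz",s["tool_rot"]); T=Ro.from_euler("xyz",[180,0,yaw],degrees=True)
    print("shift",R.inv().apply(np.array([x,y,z])-s["position"]).round(4),"turn",(R.inv()*T).as_rotvec(degrees=True).round(2))
    print("pos",s["position"].round(4),np.degrees(s["tool_rot"]).round(1),"q",s["qpos"].round(2),"F",s["force"].round(1),s["clock"],s["grip_width"])
if len(sys.argv)>4: go(*map(float,sys.argv[1:5]))
E
python3 go.py .5434 .0463 .2 10.1
```

```text
shift [-0.2178  0.0903  0.0322] turn [ 0.12  0.   88.14]
pos [0.4228 0.249  0.2318] [1.799e+02 1.000e-01 9.820e+01] q [-0.89  0.32  0.3   1.96 -0.12  0.88 -0.39] F [-0.2 -0.7  0. ] 1.1333 0.044836185197159484
```

>>> send_rows(plan="-0.035 0.015 0 0 0 7 0.045;-0.07 0.03 0 0 0 14 0.045;-0.105 0.045 0 0 0 21 0.045;-0.14 0.06 0 0 0 28 0.045;-0.175 0.075 0.01 0 0 35 0.045;-0.2 0.085 0.02 0 0 42 0.045;-0.218 0.09 0.032 0 0 49 0.045;-0.218 0.09 0.032 0 0 56 0.045;-0.218 0.09 0.032 0 0 63 0.045;-0.218 0.09 0.032 0 0 70 0.045")

```text
clock: 1.97
position: [0.5426, 0.0532, 0.199]
tool_rot: [3.142, 0.0, 0.498]
force: [-1.0, -0.7, -0.4]
grip_width: 0.0447
finger_force: 0.0
```

>>> send_rows(plan="0 0 0 0 0 7 0.045;0 0 0 0 0 14 0.045;0 0 0 0 0 19 0.045;0 0 0 0 0 19 0.045;0 0 0 0 0 19 0.045")

```text
clock: 2.38
position: [0.5425, 0.0539, 0.1992]
tool_rot: [3.141, 0.0, 0.177]
force: [-0.0, -0.6, -0.1]
grip_width: 0.0454
finger_force: 0.0
```

```bash
python3 go.py .5434 .0463 .059 10.1
```

```text
shift [-0.0004  0.0076  0.1402] turn [0.02 0.01 0.02]
pos [0.5425 0.0539 0.1992] [180.    0.   10.1] q [-0.71  0.53  0.71  1.87 -0.44  0.9  -1.18] F [-0.  -0.6 -0.1] 2.3833 0.045376932791695336
```

>>> send_rows(plan="0 0.0075 0.03 0 0 0 0.045;0 0.0075 0.06 0 0 0 0.045;0 0.0075 0.085 0 0 0 0.045;0 0.0075 0.105 0 0 0 0.045;0 0.0075 0.12 0 0 0 0.045;0 0.0075 0.133 0 0 0 0.045;0 0.0075 0.14 0 0 0 0.045;0 0.0075 0.143 0 0 0 0.045;0 0.0075 0.143 0 0 0 0.045")

```text
clock: 3.13
position: [0.5439, 0.0462, 0.0563]
tool_rot: [-3.142, 0.0, 0.174]
force: [-0.4, 0.1, 0.6]
grip_width: 0.0453
finger_force: 0.0
```

```bash
python3 -c "
from h import *
f=grab('top'); cv2.imwrite('pics/d1.png',cv2.resize(f['color'][150:290,200:420,::-1],None,fx=3,fy=3))"; python3 go.py .5434 .0463 .056 10.1
```

```text
shift [-0.0007 -0.0002  0.0007] turn [-0.   -0.03 -0.14]
pos [0.5441 0.0462 0.0567] [-180.   -0.   10.] q [-0.56  0.73  0.53  1.95 -0.62  0.62 -1.03] F [-0.1  0.3  0.2] 3.1833 0.0449312084700152
```

View pics/d1.png

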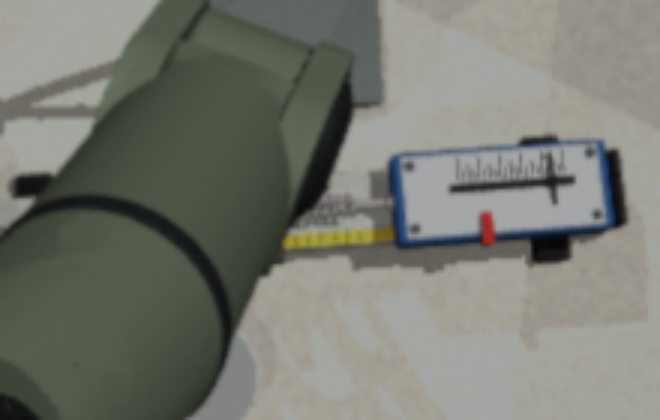

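The meter, pointer (552,178) and mark (487,228) stay visible, while the arm hides the knob. The wrist looks close to the rod, so I'll check from the side view before turning.

```bash
python3 -c "
from h import *
f=grab('side'); cv2.imwrite('pics/d2.png',f['color'][:,:,::-1])
t=grab('top'); r=plane(t,[[267,162]],.01); print(r, proj(f,[r[0],[r[0][0],r[0][1],.45]]))"
```

```text
[[0.69453714 0.07029984 0.01      ]] [[231.23688575 233.81305469]
 [209.73455529  55.86243589]]
```

View pics/d2.png

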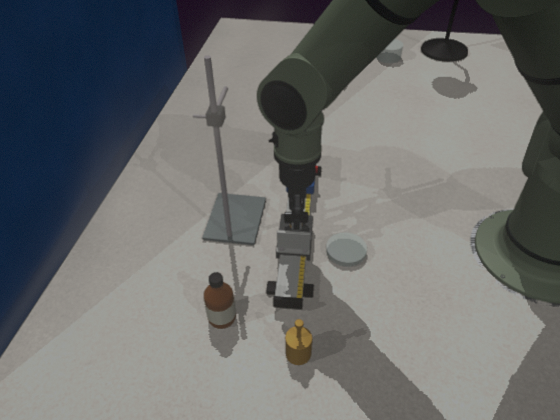

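The fingers straddle the wing at (298,215), and the rod at (215,115) is well clear of the wrist at (262,100). I'll grip and loosen.

>>> send_rows(plan="0 0 0 0 0 0 0.03;0 0 0 0 0 0 0.01;0 0 0 0 0 0 0.005;0 0 0 0 0 0 0.005;0 0 0 0 0 0 0.005;0 0 0 0 0 0 0.005;0 0 0 0 0 0 0.005", grip_force=50)

```text
clock: 3.87
position: [0.5447, 0.0453, 0.0574]
tool_rot: [3.141, -0.002, 0.173]
force: [-0.9, -4.9, 15.4]
grip_width: 0.0129
finger_force: 58.7
```

>>> send_rows(plan="0 0 0 0 0 -5 0.005;0 0 0 0 0 -10 0.005;0 0 0 0 0 -15 0.005;0 0 0 0 0 -20 0.005;0 0 0 0 0 -25 0.005;0 0 0 0 0 -30 0.005;0 0 0 0 0 -35 0.005;0 0 0 0 0 -35 0.005")

```text
clock: 4.53
position: [0.5446, 0.0452, 0.0574]
tool_rot: [3.14, -0.001, 0.789]
force: [0.2, -5.8, 12.1]
grip_width: 0.013
finger_force: 58.5
```

```bash
python3 go.py .5434 .0463 .056 80; python3 -c "
from h import *
print(observe()['moment'])"
```

```text
shift [-0.0001 -0.0016  0.0014] turn [ 1.200e-01 -3.000e-02 -3.479e+01]
pos [0.5446 0.0452 0.0574] [ 1.799e+02 -1.000e-01  4.520e+01] q [-0.45  0.69  0.37  1.95 -0.43  0.58 -0.58] F [ 0.2 -5.8 12.1] 4.5333 0.013037803702658701
[-1.20223033  0.16122516  0.1394708 ]
```

>>> send_rows(plan="0 0 -0.002 0 0 -5 0.005;0 0 -0.002 0 0 -10 0.005;0 0 -0.002 0 0 -15 0.005;0 0 -0.002 0 0 -20 0.005;0 0 -0.002 0 0 -25 0.005;0 0 -0.002 0 0 -30 0.005;0 0 -0.002 0 0 -35 0.005;0 0 -0.002 0 0 -35 0.005;0 0 -0.002 0 0 -35 0.005")

```text
clock: 5.28
position: [0.5445, 0.0452, 0.0578]
tool_rot: [3.14, 0.001, 1.395]
force: [10.8, -5.7, -21.3]
grip_width: 0.0125
finger_force: 54.3
```

>>> send_rows(plan="0 0 0 0 0 0 0.02;0 0 0 0 0 0 0.035;0 0 0 0 0 0 0.045;0 0 0 0 0 0 0.045;0 0 -0.03 0 0 0 0.045;0 0 -0.06 0 0 0 0.03;0 0 -0.075 0 0 0 0.01;0 0 -0.075 0 0 0 0")

```text
clock: 5.95
position: [0.5453, 0.0465, 0.1366]
tool_rot: [3.137, -0.002, 1.395]
force: [-0.7, -0.2, 0.1]
grip_width: 0.0093
finger_force: 0.0
```

```bash
python3 go.py .540 .091 .135 94.5;
```

```text
shift [ 0.0428 -0.013   0.0016] turn [  0.26  -0.07 -14.58]
pos [0.5453 0.0465 0.1366] [ 1.798e+02 -1.000e-01  7.990e+01] q [-0.38  0.54  0.26  1.91 -0.2   0.72 -0.18] F [-0.7 -0.2  0.1] 5.95 0.009254266012716818
```

>>> send_rows(plan="0.02 -0.006 0 0 0 -5 0;0.035 -0.01 0 0 0 -10 0;0.0455 -0.0135 0 0 0 -14.5 0;0.0455 -0.0135 0 0 0 -14.5 0;0.0455 -0.0135 0.02 0 0 -14.5 0;0.0455 -0.0135 0.04 0 0 -14.5 0;0.0455 -0.0135 0.06 0 0 -14.5 0;0.0455 -0.0135 0.075 0 0 -14.5 0;0.0455 -0.0135 0.081 0 0 -14.5 0;0.0455 -0.0135 0.081 0 0 -14.5 0")

```text
clock: 6.78
position: [0.5378, 0.0928, 0.051]
tool_rot: [-3.139, 0.001, 1.646]
force: [0.1, 0.2, -0.1]
grip_width: 0.0001
finger_force: 0.0
```

```bash
cat > ptr.py <<'E'
from h import *
U=np.array([-np.sin(np.radians(4.5)),np.cos(np.radians(4.5))]); V=np.array([-U[1],U[0]])
# rectified map of the meter's top plane: columns along +x of track, rows across; 0.5 mm per px
O=np.array([.5592,-.1572])
def rect(f,z):
    a=np.arange(-.09,.09,.0005); b=np.arange(-.045,.045,.0005)
    A,B=np.meshgrid(a,b); P=O+A[...,None]*U+B[...,None]*V
    uv=proj(f,np.c_[P.reshape(-1,2),np.full(A.size,z)]).reshape(*A.shape,2).astype(np.float32)
    return a,b,cv2.remap(f["color"],uv[...,0],uv[...,1],cv2.INTER_LINEAR)
def measure(n="top"):
    f=grab(n); a,b,im=rect(f,.067); im=im.astype(float)
    w=np.clip(im[...,0]-im[...,1:].max(2)-25,0,None)
    xm=(w.sum(0)*a).sum()/w.sum(); ym=(w.sum(1)*b).sum()/w.sum()
    a,b,im=rect(f,.063); g=im.astype(float).mean(2); s=np.sign(ym)
    r=(s*b>.002)&(s*b<.008)   # strip between slot and mark, crossed by the pointer's end
    p=np.median(g)-g[r].mean(0); p[np.abs(a)>.07]=0; k=p.argmax(); sl=slice(k-8,k+9); q=np.clip(p[sl]-.25*p[k],0,None)
    return xm,ym,(a[sl]*q).sum()/q.sum(),p[k],(p>.5*p[k]).sum(),b[g[:,k]<g.max()*.6][[0,-1]]
if __name__=="__main__":
    for n in("top","side"):
        m=measure(n); print(n,"mark",np.round(m[:2],4),"ptr",np.round(m[2],4),"left",round((m[0]-m[2])*1e3,2),m[3:])
E
python3 ptr.py; python3 go.py .5399 .0936 .055 94.5
```

```text
top mark [0.0156 0.0277] ptr -0.0378 left 53.41 (np.float64(73.72222222222223), np.int64(8), array([-0.04  ,  0.0445]))
side mark [nan nan] ptr nan left nan (np.float64(nan), np.int64(0), array([-0.045 ,  0.0425]))
shift [ 0.0004  0.0012 -0.0023] turn [ 0.01  0.01 -0.14]
pos [0.5387 0.0931 0.0527] [180.    0.   94.4] q [-0.39  0.67  0.15  1.94 -0.18  0.55 -0.04] F [0.7 0.7 1. ] 6.8833 -0.0003155284725791016ptr.py:13: RuntimeWarning: invalid value encountered in scalar divide
  xm=(w.sum(0)*a).sum()/w.sum(); ym=(w.sum(1)*b).sum()/w.sum()
ptr.py:16: RuntimeWarning: Mean of empty slice.
  p=np.median(g)-g[r].mean(0); p[np.abs(a)>.07]=0; k=p.argmax(); sl=slice(k-8,k+9); q=np.clip(p[sl]-.25*p[k],0,None)
  ret = um.true_divide(
```

>>> send_rows(plan="0.004 0.001 -0.002 0 0 0 0;0.008 0.001 -0.002 0 0 0 0;0.014 0.001 -0.002 0 0 0 0;0.02 0.001 -0.002 0 0 0 0;0.026 0.001 -0.002 0 0 0 0;0.032 0.001 -0.002 0 0 0 0;0.037 0.001 -0.002 0 0 0 0;0.04 0.001 -0.002 0 0 0 0;0.04 0.001 -0.002 0 0 0 0")

```text
clock: 7.63
position: [0.5373, 0.1328, 0.0555]
tool_rot: [3.14, 0.001, 1.647]
force: [1.5, -8.3, 5.6]
grip_width: -0.0001
finger_force: 4.0
```

```bash
python3 ptr.py 2>/dev/null; python3 go.py .5399 .0936 .055 94.5
```

```text
top mark [0.0156 0.0277] ptr -0.0152 left 30.77 (np.float64(71.80555555555556), np.int64(8), array([-0.0345,  0.0445]))
side mark [nan nan] ptr nan left nan (np.float64(nan), np.int64(0), array([-0.045 ,  0.0445]))
shift [-0.0393 -0.0004  0.0005] turn [ 0.11  0.04 -0.13]
pos [0.5373 0.1328 0.0555] [179.9   0.   94.4] q [-0.47  0.67  0.16  1.92 -0.19  0.56 -0.1 ] F [ 0.4 -7.1  5.3] 7.7333 -0.00021513344991845135
```

>>> send_rows(plan="0.006 0 0 0 0 0 0;0.012 0 0 0 0 0 0;0.018 0 0 0 0 0 0;0.024 0 0 0 0 0 0;0.03 0 0 0 0 0 0;0.035 0 0 0 0 0 0;0.039 0 0 0 0 0 0;0.041 0 0 0 0 0 0;0.041 0 0 0 0 0 0")

```text
clock: 8.48
position: [0.5342, 0.1731, 0.0555]
tool_rot: [3.14, 0.001, 1.647]
force: [1.2, -10.7, 6.1]
grip_width: -0.0002
finger_force: 5.6
```

```bash
python3 ptr.py 2>/dev/null; python3 go.py .5399 .0936 .055 94.5
```

```text
top mark [0.0156 0.0276] ptr 0.0118 left 3.78 (np.float64(58.611111111111114), np.int64(8), array([-0.0255,  0.0445]))
side mark [nan nan] ptr nan left nan (np.float64(nan), np.int64(0), array([-0.045 ,  0.0445]))
shift [-0.0798 -0.0004  0.0006] turn [ 0.11  0.07 -0.16]
pos [0.5342 0.1732 0.0555] [1.799e+02 1.000e-01 9.430e+01] q [-0.54  0.68  0.17  1.9  -0.19  0.57 -0.17] F [  2.1 -11.1   5.1] 8.5833 0.0003476256833567464
```

>>> send_rows(plan="0.002 0 0 0 0 0 0;0.004 0 0 0 0 0 0;0.0055 0 0 0 0 0 0;0.0058 0 0 0 0 0 0;0.0058 0 0 0 0 0 0;0.0058 0 0 0 0 0 0")

```text
clock: 9.08
position: [0.5338, 0.1783, 0.0555]
tool_rot: [3.14, 0.002, 1.646]
force: [2.0, -13.8, 6.5]
grip_width: -0.0001
finger_force: 7.1
```

```bash
python3 ptr.py 2>/dev/null; python3 go.py .5399 .0936 .055 94.5;  python3 -c "
from ptr import *
a,b,im=rect(grab('top'),.065); cv2.imwrite('pics/r.png',cv2.resize(im[:,:,::-1],None,fx=2,fy=2))"
```

```text
top mark [0.0156 0.0276] ptr 0.0153 left 0.34 (np.float64(63.722222222222214), np.int64(6), array([-0.026 ,  0.0445]))
side mark [nan nan] ptr nan left nan (np.float64(nan), np.int64(0), array([-0.045 ,  0.0445]))
shift [-0.0849 -0.0003  0.0006] turn [ 0.1   0.1  -0.19]
pos [0.5338 0.1783 0.0555] [1.799e+02 1.000e-01 9.430e+01] q [-0.55  0.68  0.17  1.9  -0.19  0.58 -0.18] F [  1.4 -13.6   6.5] 9.1833 0.00011853502455092468
```

View pics/r.png

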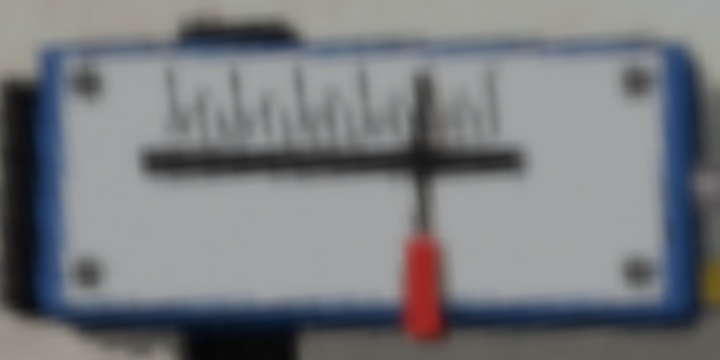

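The pointer at (422,200) is centred over the red clip at (423,285). I'll back off, lift and return to the knob.

>>> send_rows(plan="-0.003 0 0 0 0 0 0;-0.008 0 0 0 0 0 0;-0.008 0 -0.03 0 0 0 0;-0.008 0 -0.06 0 0 0 0;-0.008 0 -0.08 0 0 0 0;-0.02 0 -0.085 0 0 4 0.02;-0.035 0 -0.085 0 0 8 0.045;-0.049 0 -0.085 0 0 14.3 0.045;-0.054 0 -0.085 0 0 14.3 0.045;-0.054 0 -0.085 0 0 14.3 0.045")

```text
clock: 10.07
position: [0.5371, 0.1254, 0.1397]
tool_rot: [3.141, 0.0, 1.4]
force: [0.6, 1.1, -0.1]
grip_width: 0.0448
finger_force: 0.0
```

```bash
python3 ptr.py 2>/dev/null; python3 go.py .5378 .1248 .062 80; python3 -c "
from h import *
f=grab('side'); cv2.imwrite('pics/s3.png',cv2.resize(f['color'][150:320,220:360,::-1],None,fx=3.5,fy=3.5))
d=np.radians(80);c=np.array([.5378,.1248]);v=.027*np.array([np.cos(d),np.sin(d)]);print(((proj(f,[[*(c+v),.082],[*(c-v),.082],[*c,.082]])-[220,150])*3.5).round())"
```

```text
top mark [0.0156 0.0276] ptr 0.0153 left 0.35 (np.float64(63.66666666666664), np.int64(6), array([-0.026 ,  0.0445]))
side mark [0.022  0.0344] ptr -0.0292 left 51.2 (np.float64(3.6666666666666714), np.int64(78), array([-0.045 ,  0.0325]))
shift [-0.0021  0.0013  0.0774] turn [-0.01 -0.03  0.34]
pos [0.5369 0.1271 0.1394] [-180.    -0.    80.3] q [-0.54  0.54  0.28  1.89 -0.21  0.74 -0.31] F [0.4 0.1 0.3] 10.1667 0.045313147420527645
[[244. 339.]
 [273. 278.]
 [259. 308.]]
```

View pics/s3.png

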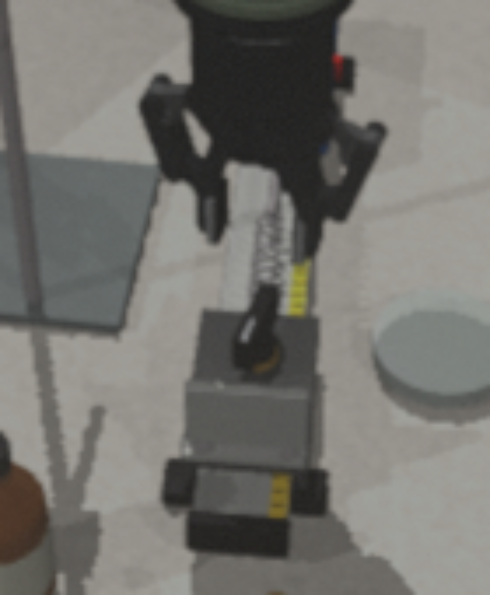

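The wing is at about (255,318) in the crop, under the open fingers, and about 14° off the track line as expected. I'll descend, grip and tighten.

>>> send_rows(plan="-0.001 0.001 0.02 0 0 0 0.045;-0.002 0.001 0.04 0 0 0 0.045;-0.002 0.001 0.06 0 0 0 0.045;-0.002 0.001 0.072 0 0 0 0.045;-0.002 0.001 0.077 0 0 0 0.045;-0.002 0.001 0.077 0 0 0 0.045")

```text
clock: 10.72
position: [0.5371, 0.1244, 0.0615]
tool_rot: [-3.14, 0.001, 1.4]
force: [0.1, 0.3, -0.2]
grip_width: 0.0448
finger_force: 0.0
```

```bash
python3 go.py .5378 .1248 .062 80;python3 ptr.py 2>/dev/null|head -1
```

```text
shift [ 0.0005  0.0006 -0.0005] turn [-0.08  0.03  0.19]
pos [0.5371 0.1244 0.0615] [-179.9    0.    80.2] q [-0.5   0.67  0.23  1.93 -0.26  0.58 -0.27] F [ 0.1  0.3 -0.2] 10.7167 0.044807307864253444
top mark [0.0156 0.0275] ptr 0.0153 left 0.34 (np.float64(64.05555555555556), np.int64(6), array([-0.026 ,  0.0445]))
```

>>> send_rows(plan="0 0 0 0 0 0 0.03;0 0 0 0 0 0 0.015;0 0 0 0 0 0 0.005;0 0 0 0 0 0 0.005;0 0 0 0 0 0 0.005;0 0 0 0 0 0 0.005;0 0 0 0 0 0 0.005")

```text
clock: 11.4
position: [0.5386, 0.1242, 0.0633]
tool_rot: [3.14, -0.001, 1.398]
force: [2.0, -1.0, 6.8]
grip_width: 0.0126
finger_force: 52.4
```

```bash
python3 go.py .5378 .1248 .062 80;python3 ptr.py 2>/dev/null|head -1
```

```text
shift [ 0.0005 -0.0009  0.0013] turn [ 0.12 -0.05  0.12]
pos [0.5386 0.1242 0.0633] [ 1.799e+02 -1.000e-01  8.010e+01] q [-0.5   0.66  0.23  1.93 -0.26  0.58 -0.27] F [ 2.  -1.   6.8] 11.4 0.012633105858205684
top mark [0.0156 0.0275] ptr 0.0153 left 0.34 (np.float64(63.749999999999986), np.int64(6), array([-0.026 ,  0.0445]))
```

>>> send_rows(plan="0 0.001 0 0 0 5 0.005;0 0.001 0 0 0 11 0.005;0 0.001 0 0 0 17 0.005;0 0.001 0 0 0 23 0.005;0 0.001 0 0 0 29 0.005;0 0.001 0 0 0 35 0.005;0 0.001 0 0 0 35 0.005")

```text
clock: 12.08
position: [0.5386, 0.1243, 0.0632]
tool_rot: [-3.141, -0.001, 0.781]
force: [-5.3, 0.7, 15.5]
grip_width: 0.0129
finger_force: 53.5
```

```bash
python3 go.py .5378 .1248 .062 80;python3 ptr.py 2>/dev/null|head -1
```

```text
shift [-0.0002 -0.001   0.0012] turn [  0.    -0.04 -35.27]
pos [0.5386 0.1243 0.0632] [-180.    -0.    44.7] q [-0.61  0.69  0.39  1.93 -0.44  0.6  -0.72] F [-5.3  0.7 15.5] 12.0833 0.012887030918994609
top mark [0.0156 0.0276] ptr 0.0153 left 0.35 (np.float64(64.08333333333334), np.int64(6), array([-0.026 ,  0.0445]))
```

Steady at 0.35 mm from centre. I'll carry on to tight.

>>> send_rows(plan="0 0 0 0 0 5 0.005;0 0 0 0 0 11 0.005;0 0 0 0 0 17 0.005;0 0 0 0 0 23 0.005;0 0 0 0 0 29 0.005;0 0 0 0 0 34 0.005;0 0 0 0 0 34 0.005;0 0 0 0 0 34 0.005")

```text
clock: 12.85
position: [0.5386, 0.1244, 0.0633]
tool_rot: [-3.141, -0.0, 0.194]
force: [-6.2, 1.6, 16.2]
grip_width: 0.0134
finger_force: 53.8
```

```bash
python3 go.py .5378 .1248 .062 80;python3 ptr.py 2>/dev/null|head -1
```

```text
shift [-0.0007 -0.0005  0.0013] turn [-3.00e-02 -6.00e-02 -6.89e+01]
pos [0.5386 0.1244 0.0633] [-179.9   -0.    11.1] q [-0.71  0.73  0.55  1.94 -0.62  0.65 -1.15] F [-6.2  1.6 16.2] 12.85 0.01344590449525907
top mark [0.0156 0.0276] ptr 0.0153 left 0.24 (np.float64(66.41666666666667), np.int64(7), array([-0.026 ,  0.0445]))
```

Yaw is 11°, which puts the knob at about 1.45 rad. I'll release, lift and move away for a look.

>>> send_rows(plan="0 0 0 0 0 0 0.02;0 0 0 0 0 0 0.035;0 0 0 0 0 0 0.04;0 0 0 0 0 0 0.04;0 0 -0.02 0 0 0 0.04;0 0 -0.05 0 0 0 0.04;0 0 -0.09 0 0 0 0.04;0 0 -0.13 0 0 0 0.04;0 0 -0.16 0 0 0 0.04;0 0 -0.16 0 0 0 0.04")

```text
clock: 13.78
position: [0.5407, 0.1239, 0.2276]
tool_rot: [-3.14, -0.007, 0.194]
force: [-0.4, 0.8, -0.4]
grip_width: 0.0401
finger_force: 0.0
```

>>> send_rows(plan="-0.03 0 0 0 0 0 0.04;-0.06 0 0 0 0 0 0.04;-0.09 0 0 0 0 0 0.04;-0.12 0 0 0 0 0 0.04;-0.12 -0.03 0 0 0 0 0.04;-0.12 -0.07 0 0 0 0 0.04;-0.12 -0.1 0 0 0 0 0.04;-0.12 -0.14 0 0 0 0 0.04;-0.12 -0.16 0 0 0 0 0.04;-0.12 -0.16 0 0 0 0 0.04")

```text
clock: 14.62
position: [0.3887, 0.2621, 0.2219]
tool_rot: [-3.141, 0.0, 0.2]
force: [0.2, 0.8, -0.4]
grip_width: 0.0401
finger_force: 0.0
```

```bash
python3 go.py .5378 .1248 .062 80;python3 ptr.py 2>/dev/null|head -1; python3 -c "
from h import *
f=grab('top'); cv2.imwrite('pics/t9.png',cv2.resize(f['color'][130:300,130:420,::-1],None,fx=2.7,fy=2.7,interpolation=cv2.INTER_CUBIC))"
```

```text
shift [0.1189 0.1642 0.1599] turn [-2.000e-02 -1.000e-02 -6.855e+01]
pos [0.3887 0.2621 0.2219] [-180.     0.    11.5] q [-1.33  0.38  0.79  2.03 -0.35  0.87 -1.71] F [ 0.2  0.8 -0.4] 14.6167 0.04012810227789202
top mark [0.0156 0.0276] ptr 0.0153 left 0.34 (np.float64(59.44444444444444), np.int64(6), array([-0.026 ,  0.0445]))
```

View pics/t9.png

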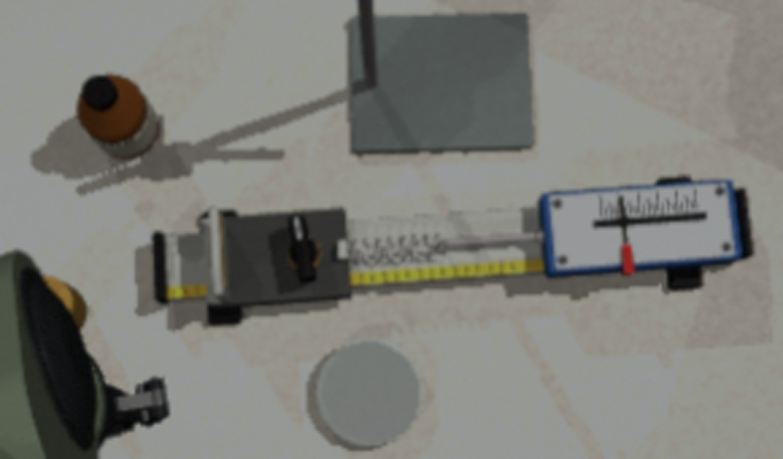

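The pointer at (624,225) lines up with the mark at (627,258). The wing runs (297,217) to (306,278), nearly across the track, so the knob is at about 1.45 rad and tight. The dish and bottle stand where they were, the masses are partly behind the arm at (65,300), and the robot is touching nothing.

```bash
python3 -c "
from workcell import bot
print(bot.job_done())"
```

```text
the job is handed in; nothing more can be done
None
```

I handed the job in with the carriage clamped and the pointer about 0.3 mm from the middle of the red mark; the knob is tight at about 1.45 rad and the gripper is clear of everything, but the hand-in gave no verdict.

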